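# Raise the gel camera to its first notch and clamp it

## Task

Get the gel photography stand ready: lift the camera carriage by its side handle off its parking stop until the pawl clicks into the first notch, not the second, and ease it down so that it hangs on that notch without being let drop. Then swing the clamp lever fully shut and let go, leaving the things on and around the stand where they are.

Things in the scene. Friction and masses are not known exactly. Their poses are not given: they have to be found in the camera images.
- stand: Gel photography stand, fixed: white light box 300 mm (x) by 260 mm (y), top 60 mm above the bench. Origin: centre of its underside; x to the back (away from the robot), y left, z up. A square aluminium column 36 mm wide stands at x +115, y 0, 442 mm high over the bench. A grey carriage (70 x 64 x 80 mm) with a camera slides up and down it.
- pawl_tip (a point): Tip of the spring pawl on the back of the carriage. It runs along a steel strip on the column's far face with five saw-tooth notches 24 mm apart, plain below the first: it rides up over a tooth, snaps in some 2 to 5 mm above the resting height, and lies on the tooth's flat top on the way down. The small black thumb tab above it would free it: leave that alone.
- camera_carriage (a joint): Height of the carriage over its parking stop (m): 0 parked, as at the start, to 0.13. The strip's height varies: the first notch holds the carriage somewhere from 0.018 to 0.056, which must be felt. Carriage and camera (0.55 to 0.9 kg) hang on the hand; going up, each tooth adds 1 to 3 N over some 14 mm, then clicks; coming down, the weight leaves the hand once a notch or the stop carries it.
- camera (a point): Centre of the camera's top face. Black camera, lens down, 76 mm (stand x) by 112 mm (y), 132 mm in front of the column axis; this face lies 4 mm above the lift handle's axis. It rises with the carriage.
- lift_grip (a point): Middle of the lift handle, a level round black rubber bar 22 mm thick, 72 mm long, along the stand's y axis on the carriage's left side, with a 32 mm flange on its outer end, 36 mm further out. The point is 98 mm left of the column axis, 235 mm above the bench when parked. Free on all sides; it moves only up and down. Off the notches the carriage falls if let go.
- clamp_lever (a joint): Angle of the cam clamp lever on the carriage's right side (rad): 0 shut (along the carriage's side, pointing to the stand's +x), 1.57 straight out to the right (-y), 1.8 fully open; starts at 1.25 to 1.75. It turns in the horizontal plane, takes 2 to 3 N at its end, and stays where left. Do not slide the carriage with it shut.
- lever_pivot (a point): Vertical axis of the clamp lever at the lever's mid height: 20 mm in front of and 62 mm to the right of the column's axis, 5 mm below the height of the lift handle's axis; rises with the carriage.
- lever_push (a point): Point on the clamp lever 78 mm from its pivot, at mid height and mid width; the black lever is 97 mm long from the pivot, 11 mm wide (15 mm in its last 18 mm) and 12 mm high, with nothing beneath it down to the light box.
- comb: Grey plastic well comb 100 x 33 x 12 mm, lying loose on the left edge of the light box, below the lift handle; leave alone.
- rack_b: Blue microtube rack 205 x 110 x 59 mm beside the stand on its right; leave alone.
- beaker: Glass beaker, 70 mm across, 90 mm high, beside the stand on its left; leave alone.
- rack_a: Orange microtube rack 205 x 110 x 59 mm; leave alone.
- gel_scoop: Green gel scoop lying flat, 205 x 90 mm; leave alone.

How it is judged:
On the way:
1. the pawl's tip lies on the first tooth's flat top and carries the carriage, with the clamp lever still open (contact force between pawl_c0 and notch_strip_c0 above 2 N and distance between pawl_c0 and notch_strip_c0 below 0.0058 m and value of joint clamp_lever above 0.9 rad), for 0.2 s.
At the end, for the whole second after the job is handed in: The carriage hangs at rest on the first notch: the pawl's tip lies on the first tooth's flat top and carries more than 2 N; and the clamp lever is within 0.15 rad of shut (contact force between pawl_c0 and notch_strip_c0 above 2 N and distance between pawl_c0 and notch_strip_c0 below 0.0058 m and velocity of joint camera_carriage between -0.01 and 0.01 m/s and value of joint clamp_lever below 0.15 rad); the robot touches nothing.
It fails at once if the carriage is let drop (falls faster than 0.35 m/s, as from more than about 7 mm) (velocity of joint camera_carriage below -0.35 m/s).
It fails at once if the carriage is slid along the column with the clamp lever shut (value of joint clamp_lever below 0.3 rad and (velocity of joint camera_carriage above 0.06 m/s or velocity of joint camera_carriage below -0.06 m/s)).
It fails at once if a thing beside or on the stand (comb, either rack, beaker, scoop) is moved by more than 25 mm (distance of any of comb, rack_b, beaker, rack_a, gel_scoop from where it was at the start of the episode above 0.025 m).
It also fails if it takes over 72 s, if anything falls off the work surface, if the arm or the gripper's body presses on something with over 40 N, if the wrist force passes 120 N, or if a joint passes its speed limit or range.

## Robot

A 7-joint arm with a two-finger parallel gripper is mounted at the origin on the work surface. World frame = base frame: x ahead of the robot, y to its left, z up, the work surface at z = 0. Lengths are in m, angles in rad, forces in N, time in s.
With the tool pointing down it reaches from about 0.425 to 0.925 m from the base axis. Payload 6.8 kg.
Tool frame: the origin (TCP) lies midway between the tips of the shut fingers; the grasp point (between the pads) lies 19 mm behind it; z points along the fingers, y is the direction in which the jaws open and shut (so a half turn about z gives the same grasp; the last joint's range is limited). The gripper opens to 85 mm and grips with 20 to 120 N. Pads are 22 mm wide; open, the fingers measure 114 mm over their backs; the gripper's body (76 mm by 85 mm) begins 54 mm behind the grasp point. The pads swing forward as they close: fully open they stand 13 mm farther back than shut.
Start: joints at [1.224, 0.477, 0.022, 1.555, -0.011, 1.109, -0.083], TCP at [0.16, -0.656, 0.231] pointing down, gripper open.
Joint ranges: [-2.96, 2.96], [-0.34, 2.1], [-1.41, 1.46], [0.24, 2.44], [-1.37, 4.51], [0.17, 1.92], [-2.96, 2.96]. Speed limits (rad/s): [2.39, 2.39, 3.14, 3.14, 3.14, 3.14, 3.14].

## Interface

Orientations are given as a unit quaternion [w, x, y, z].
In Python, from station import readout, eyes, ticket gives the robot as it stands. The module is installed in compiled form; this text tells all that it offers.
- The arm moves only by the shell command python3 -m crank 'ROWS' [FORCE]. ROWS is JSON, a list of rows, each an object of numbers: "jaw": the opening in per cent of the stroke, from 0 (shut) to 100 (fully open); "x", "y", "z": the shift along the tool's x, y, z in mm; "ax", "ay", "az": the turn, a rotation vector about the tool's x, y, z in degrees. In form: [{"jaw": .., "x": .., "y": .., "z": .., "ax": .., "ay": .., "az": ..}, ...]. A call has 1 to 12 rows; each row shifts and turns the commanded pose from where the row before left it, along the tool's axes as they then stand; what a row does not reach is not made up. A row lasts 1/8 s, in which the tool goes at most 62.5 mm and 10.7 degrees, less where a joint would pass 70% of its speed; a pose out of reach is approached as far as the arm can. A call with a gripper value outside its range is refused whole. The fingers move at their own pace and stop on an object; FORCE is the grip in N (left out, the last holds). Time passes only in rows, so rows that do not move let the fingers close. It gives the time, the measured TCP pose, the force and the opening at its end, in the units of the state.
- readout.get_obs(): the state, without advancing time (a new reading comes with each control period).
- eyes.read_camera(name): name is "scene" or "top" or "wrist"; returns (picture, depth): 480x640x3 uint8, red, green, blue; 480x640 float32, m along the optical axis (not along the pixel's ray), 0 where there is no reading.
- eyes.calibration(name): a dict with "fx", "fy", "cx", "cy" (pixels), "R" (3x3) and "t" (3): a world point X has camera coordinates R X + t. Camera axes: x right, y down, z forward; pixel columns grow to the right and rows downward; lengths in m; the calibration is good to about 2 mm. A picture is of the moment at which its call begins: read the wrist's pose just before it. calibration takes no time and is no camera call; for the wrist camera it gives the pose at the moment of the call.
- ticket.hand_in(): hands the job in, once; it reports no verdict.
The state is a dict: "t": time; "q": joint angles; "joint_vel": joint speeds; "joint_torque": joint torques, N m; "eef_pos": TCP position; "tool_rot": TCP orientation; "contact_force": force on the tool from outside, world axes, zero at the start; "torque": the same for the moment, N m; "gripper_width": opening from 0.0 (shut) to 1.0 (fully open).
Only numpy, scipy, OpenCV 4.12 (cv2) and the standard library are available. Lean on these libraries where they do the work, as an engineer would, in place of code of your own. Each camera call takes 0.05 s, during which the arm holds its last target. There are 200 camera calls.

## Working session

There is one attempt and no reset: what is moved stays moved. The work goes in short steps, Python scripts to look and compute and a shell command to move; the robot and the scene stay as the last step left them, time stands still between calls to the robot, and variables do not carry over. Pictures are saved under pics/ and viewed, about 8 in all and at most 12, crops included, and the job is handed in when it is done.

```bash
mkdir -p pics; python3 - <<'E'
from station import readout, eyes
import cv2, numpy as np
o=readout.get_obs(); print({k:np.round(v,3).tolist() for k,v in o.items()})
for n in("scene","top"):
    p,d=eyes.read_camera(n); cv2.imwrite(f"pics/{n}.png",p[...,::-1]); np.save(f"pics/{n}_d.npy",d)
    c=eyes.calibration(n); print(n,{k:np.round(v,3).tolist() for k,v in c.items()})
E
```

```text
{'t': 0.0, 'q': [1.224, 0.478, 0.022, 1.556, -0.012, 1.109, -0.083], 'joint_vel': [0.001, 0.0, 0.0, 0.0, 0.001, 0.001, 0.001], 'joint_torque': [0.001, -59.644, 1.608, -28.119, 0.013, 0.009, -0.0], 'eef_pos': [0.159, -0.655, 0.23], 'tool_rot': [-0.001, 0.993, 0.119, -0.0], 'contact_force': [0.582, 0.647, -0.777], 'torque': [0.014, -0.007, 0.014], 'gripper_width': 1.003}
scene {'fx': 611.333, 'fy': 611.333, 'cx': 314.023, 'cy': 235.826, 'R': [[0.722, 0.692, 0.011], [0.606, -0.624, -0.493], [-0.334, 0.362, -0.87]], 't': [-0.355, -0.36, 1.866]}
top {'fx': 460.952, 'fy': 460.952, 'cx': 315.08, 'cy': 238.556, 'R': [[0.015, -0.999, 0.038], [-0.999, -0.016, -0.039], [0.04, -0.037, -0.999]], 't': [-0.137, 0.595, 1.063]}
```

View pics/scene.png

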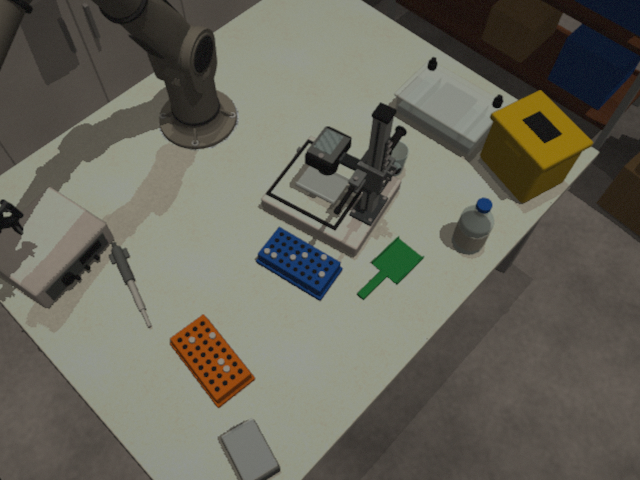

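View pics/top.png

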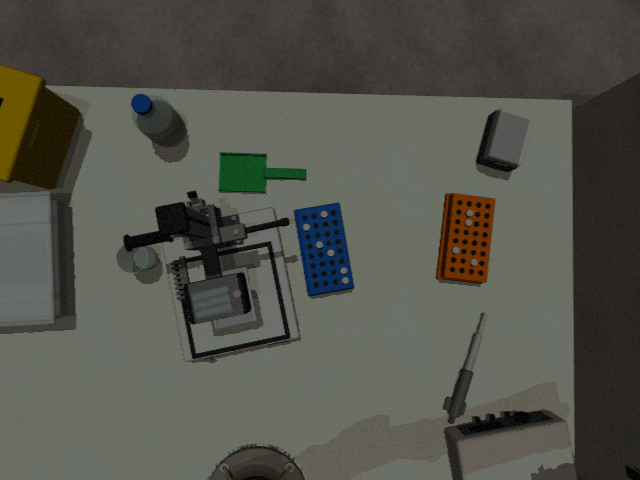

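Both views show the stand ahead of the robot: in the top view the lift handle is at about (150,240) and the lever tip at about (285,222), pointing right. I'll enlarge that area and print the depths.

```bash
cat > h.py <<'E'
import numpy as np
from station import eyes
def w(c,u,v,d):
    return c["R"].T@(np.array([(u-c["cx"])/c["fx"]*d,(v-c["cy"])/c["fy"]*d,d])-c["t"])
def proj(c,X):
    p=c["R"]@np.array(X)+c["t"]; return p[0]/p[2]*c["fx"]+c["cx"],p[1]/p[2]*c["fy"]+c["cy"]
def cloud(c,d):
    v,u=np.mgrid[:480,:640]; C=np.stack([(u-c["cx"])/c["fx"]*d,(v-c["cy"])/c["fy"]*d,d],-1)
    return (C-c["t"])@c["R"]
E
python3 - <<'E'
from h import *; import cv2
c=eyes.calibration("top"); d=np.load("pics/top_d.npy")
W=cloud(c,d); W[d==0]=np.nan
im=cv2.imread("pics/top.png")[170:370,110:350]; cv2.imwrite("pics/topc.png",cv2.resize(im,None,fx=3,fy=3,interpolation=2))
x,y,z=W[...,0],W[...,1],W[...,2]
roi=np.zeros(d.shape,bool); roi[170:370,110:300]=1
# light box top
m=roi&(abs(z-.06)<.006); pts=np.c_[x[m],y[m]].astype(np.float32); print("box",m.sum(),cv2.minAreaRect(pts))
for n,a,b in(("column top",.425,.46),("~handle/cam/lever",.21,.26)):
    m=roi&(z>a)&(z<b); k,l,s,cc=cv2.connectedComponentsWithStats(m.astype(np.uint8))
    for i in range(1,k):
        if s[i,4]>20: q=l==i; print(n,s[i],cv2.minAreaRect(np.c_[x[q],y[q]].astype(np.float32)),np.nanmedian(z[q]))
for u,v in((130,242),(150,240),(160,238),(285,222),(270,225),(255,229),(220,300),(172,218),(204,225)): print(u,v,np.round(W[v,u],3))
E
```

```text
box 9682 ((0.48119640350341797, 0.10515338182449341), (0.2986542284488678, 0.3472630977630615), 13.1358003616333)
column top [155 202  35  34 921] ((0.6046035885810852, 0.08895334601402283), (0.042415276169776917, 0.04233838990330696), 12.724448204040527) 0.4431058834835966
~handle/cam/lever [190 197  11  11  76] ((0.6492689847946167, 0.09972088038921356), (0.014656179584562778, 0.016549548134207726), 13.248613357543945) 0.2512953701256825
~handle/cam/lever [ 184  205  106  119 3973] ((0.5381733179092407, 0.040493763983249664), (0.14245498180389404, 0.2472497969865799), 66.51944732666016) 0.239619893732085
~handle/cam/lever [200 209   7   7  26] ((0.6338780522346497, 0.08590658009052277), (0.01233236026018858, 0.008376824669539928), 83.17974090576172) 0.22824692538115948
~handle/cam/lever [124 231  56  21 556] ((0.5838697552680969, 0.17826810479164124), (0.03166624531149864, 0.0948830172419548), 11.348896980285645) 0.24518689830873502
~handle/cam/lever [191 234  22   7  33] ((0.5871343016624451, 0.08652015030384064), (0.0033133316319435835, 0.03801279515028), 14.47343635559082) 0.2461439577105589
130 242 [0.576 0.215 0.247]
150 240 [0.58  0.179 0.249]
160 238 [0.584 0.162 0.248]
285 222 [ 0.618 -0.063  0.238]
270 225 [ 0.612 -0.035  0.236]
255 229 [ 0.604 -0.008  0.239]
220 300 [0.473 0.053 0.24 ]
172 218 [0.605 0.089 0.442]
204 225 [0.605 0.071 0.311]
```

View pics/topc.png

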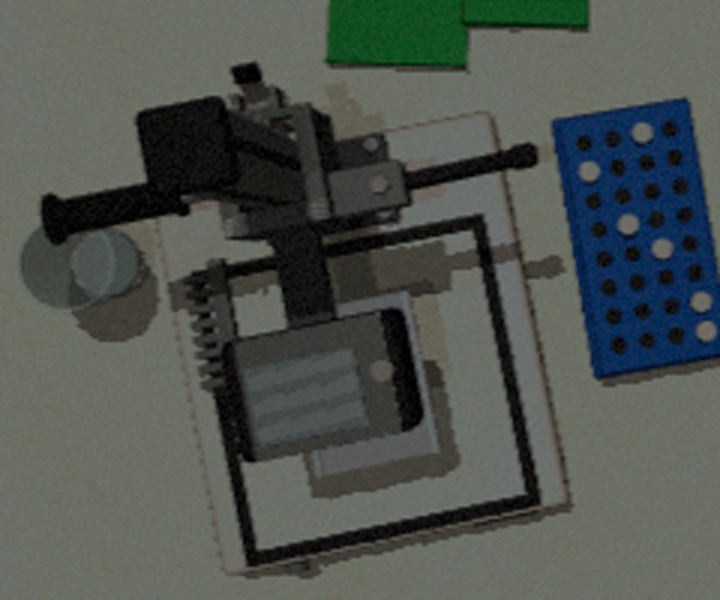

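Estimate: stand yaw about 12.7°, column at (0.605, 0.089), handle middle at (0.583, 0.185, 0.235) and lever angle about 1.5 rad. The tool's y axis points radially outward, so I'll raise, pull in and swing round in front of the stand.

```bash
python3 -m crank '[{"jaw":100,"z":-50,"y":-30},{"z":-50,"y":-30},{"y":-55},{"y":-55},{"y":-20},{"x":57,"y":-3.7,"az":-7.2},{"x":57,"y":-3.7,"az":-7.2},{"x":57,"y":-3.7,"az":-7.2},{"x":57,"y":-3.7,"az":-7.2},{"x":57,"y":-3.7,"az":-7.2},{"x":57,"y":-3.7,"az":-7.2}]' 40
```

```text
schema error: expected keys jaw, x, y, z, ax, ay, az
```

```bash
python3 -m crank '[{"jaw":100,"x":0,"y":-30,"z":-50,"ax":0,"ay":0,"az":0},{"jaw":100,"x":0,"y":-30,"z":-50,"ax":0,"ay":0,"az":0},{"jaw":100,"x":0,"y":-55,"z":0,"ax":0,"ay":0,"az":0},{"jaw":100,"x":0,"y":-55,"z":0,"ax":0,"ay":0,"az":0},{"jaw":100,"x":0,"y":-20,"z":0,"ax":0,"ay":0,"az":0},{"jaw":100,"x":57,"y":-4,"z":0,"ax":0,"ay":0,"az":-7.2},{"jaw":100,"x":57,"y":-4,"z":0,"ax":0,"ay":0,"az":-7.2},{"jaw":100,"x":57,"y":-4,"z":0,"ax":0,"ay":0,"az":-7.2},{"jaw":100,"x":57,"y":-4,"z":0,"ax":0,"ay":0,"az":-7.2},{"jaw":100,"x":57,"y":-4,"z":0,"ax":0,"ay":0,"az":-7.2},{"jaw":100,"x":57,"y":-4,"z":0,"ax":0,"ay":0,"az":-7.2}]' 40
```

```text
t: 1.48
eef_pos: [0.3878, -0.2743, 0.331]
tool_rot: [-0.0, 0.878, 0.478, -0.0]
contact_force: [0.7, -0.3, -0.8]
gripper_width: 1.001
```

```bash
python3 -m crank '[{"jaw":100,"x":57,"y":-4,"z":0,"ax":0,"ay":0,"az":-6.5},{"jaw":100,"x":57,"y":-4,"z":0,"ax":0,"ay":0,"az":-6.5},{"jaw":100,"x":57,"y":-4,"z":0,"ax":0,"ay":0,"az":-6.5},{"jaw":100,"x":57,"y":-4,"z":0,"ax":0,"ay":0,"az":-6.5},{"jaw":100,"x":57,"y":-4,"z":0,"ax":0,"ay":0,"az":-6.5},{"jaw":100,"x":57,"y":-4,"z":0,"ax":0,"ay":0,"az":-6.5},{"jaw":100,"x":57,"y":-4,"z":0,"ax":0,"ay":0,"az":-6.5},{"jaw":100,"x":0,"y":0,"z":0,"ax":0,"ay":0,"az":0},{"jaw":100,"x":0,"y":0,"z":0,"ax":0,"ay":0,"az":0}]' 40
cat > to.py <<'E'
# python3 to.py x y z : remaining shift to a world TCP target in tool axes (mm)
import sys,numpy as np
from scipy.spatial.transform import Rotation as R
from station import readout
o=readout.get_obs(); q=o["tool_rot"]; M=R.from_quat([q[1],q[2],q[3],q[0]]).as_matrix()
print("yaw y",np.degrees(np.arctan2(M[1,1],M[0,1])).round(2),"tilt",np.degrees(M[:2,2]).round(2),"shift",(1000*M.T@(np.array(sys.argv[1:4],float)-o["eef_pos"])).round(1),"F",np.round(o["contact_force"],1),"t",o["t"])
E
python3 to.py .5826 .1885 .34
```

```text
t: 2.6
eef_pos: [0.4517, 0.1079, 0.331]
tool_rot: [-0.0, 0.627, 0.779, -0.0]
contact_force: [0.3, -0.9, -0.2]
gripper_width: 1.005
yaw y 12.35 tilt [-0.03 -0.04] shift [ 50.8 145.1  -9.2] F [ 0.3 -0.9 -0.2] t 2.6
```

Sideways first, then out over the handle, and then a wrist look.

```bash
python3 -m crank '[{"jaw":100,"x":51,"y":0,"z":0,"ax":0,"ay":0,"az":0},{"jaw":100,"x":0,"y":50,"z":0,"ax":0,"ay":0,"az":0},{"jaw":100,"x":0,"y":50,"z":0,"ax":0,"ay":0,"az":0},{"jaw":100,"x":0,"y":45,"z":0,"ax":0,"ay":0,"az":0},{"jaw":100,"x":0,"y":0,"z":0,"ax":0,"ay":0,"az":0},{"jaw":100,"x":0,"y":0,"z":0,"ax":0,"ay":0,"az":0}]' 40
python3 to.py .5826 .1885 .216
python3 - <<'E'
from h import *; import cv2
c=eyes.calibration("wrist"); p,d=eyes.read_camera("wrist"); cv2.imwrite("pics/w1.png",p[...,::-1])
W=cloud(c,d); W[d==0]=np.nan; z=W[...,2]
m=(z>.236)&(z<.262); k,l,s,_=cv2.connectedComponentsWithStats(m.astype(np.uint8))
for i in range(1,k):
    if s[i,4]>200: q=l==i; print(s[i],cv2.minAreaRect(W[q][:,:2].astype(np.float32)),np.nanmax(z[q]))
print(proj(c,[.5826,.1885,.246]))
E
```

```text
t: 3.35
eef_pos: [0.5823, 0.1881, 0.3306]
tool_rot: [-0.0, 0.627, 0.779, -0.001]
contact_force: [-0.3, -0.2, -0.1]
gripper_width: 1.0
yaw y 12.27 tilt [-0.09 -0.04] shift [  0.4   0.6 114.6] F [-0.3 -0.2 -0.1] t 3.35
[ 262  174  155  254 9845] ((0.5895626544952393, 0.14575040340423584), (0.08135280013084412, 0.16515612602233887), 30.131168365478516) 0.26199481449116585
[  54  311  114   98 6092] ((0.4524189233779907, 0.08784573525190353), (0.09802071750164032, 0.053279727697372437), 58.374053955078125) 0.24144043514833588
[347 385  21  20 243] ((0.6250478029251099, 0.102768674492836), (0.008328857831656933, 0.0262334905564785), 39.45573425292969) 0.26183700806521776
[174 410  12  31 207] ((0.5144477486610413, 0.03584830462932587), (0.00692492863163352, 0.02782503142952919), 11.355591773986816) 0.24019860952418778
(np.float64(323.1024939746319), np.float64(245.88106023201237))
```

View pics/w1.png

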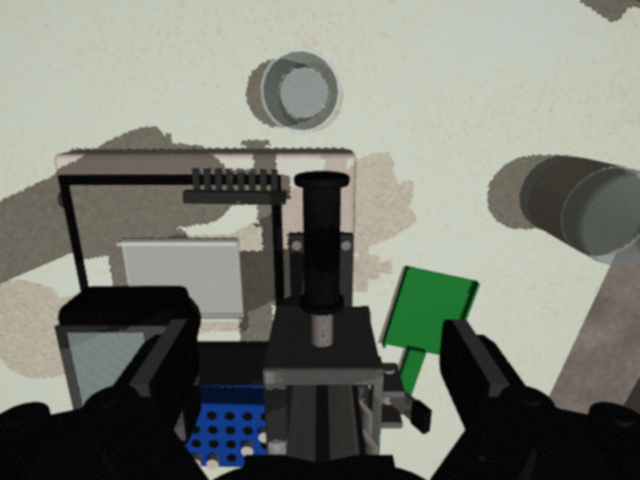

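The wrist view shows the handle upright at column 322, rows 180–305. My target projects to (323,246), on its middle, so I'll descend and close.

```bash
python3 -m crank '[{"jaw":100,"x":0,"y":0,"z":40,"ax":0,"ay":0,"az":0},{"jaw":100,"x":0,"y":0,"z":40,"ax":0,"ay":0,"az":0},{"jaw":100,"x":0,"y":0,"z":25,"ax":0,"ay":0,"az":0},{"jaw":100,"x":0,"y":0,"z":9,"ax":0,"ay":0,"az":0},{"jaw":100,"x":0,"y":0,"z":0,"ax":0,"ay":0,"az":0},{"jaw":100,"x":0,"y":0,"z":0,"ax":0,"ay":0,"az":0}]' 40
python3 to.py .5826 .1885 .216
python3 -m crank '[{"jaw":0,"x":0,"y":0,"z":0,"ax":0,"ay":0,"az":0},{"jaw":0,"x":0,"y":0,"z":0,"ax":0,"ay":0,"az":0},{"jaw":0,"x":0,"y":0,"z":0,"ax":0,"ay":0,"az":0},{"jaw":0,"x":0,"y":0,"z":0,"ax":0,"ay":0,"az":0},{"jaw":0,"x":0,"y":0,"z":0,"ax":0,"ay":0,"az":0},{"jaw":0,"x":0,"y":0,"z":0,"ax":0,"ay":0,"az":0},{"jaw":0,"x":0,"y":0,"z":0,"ax":0,"ay":0,"az":0},{"jaw":0,"x":0,"y":0,"z":0,"ax":0,"ay":0,"az":0}]' 50
```

```text
t: 4.15
eef_pos: [0.5831, 0.1898, 0.2189]
tool_rot: [0.001, 0.627, 0.779, 0.001]
contact_force: [0.3, -0.1, 0.3]
gripper_width: 1.001
yaw y 12.37 tilt [0.13 0.04] shift [-1.1 -0.8  2.9] F [ 0.3 -0.1  0.3] t 4.15
t: 5.15
eef_pos: [0.5833, 0.1897, 0.2177]
tool_rot: [0.0, 0.627, 0.779, 0.001]
contact_force: [5.2, 0.7, 0.6]
gripper_width: 0.239
```

The grip holds the bar at 20 mm opening. Lifting now, feeling the force as I go.

```bash
S='"ax":0,"ay":0,"az":0'
python3 -m crank '[{"jaw":0,"x":0,"y":1,"z":-2,"ax":0,"ay":0,"az":0},{"jaw":0,"x":0,"y":0,"z":-2,"ax":0,"ay":0,"az":0}]' 60 | egrep 'eef|cont'
python3 -m crank '[{"jaw":0,"x":0,"y":0,"z":-2,"ax":0,"ay":0,"az":0},{"jaw":0,"x":0,"y":0,"z":0,"ax":0,"ay":0,"az":0}]' | egrep 'eef|cont'
python3 -m crank '[{"jaw":0,"x":0,"y":0,"z":-2,"ax":0,"ay":0,"az":0},{"jaw":0,"x":0,"y":0,"z":0,"ax":0,"ay":0,"az":0}]' | egrep 'eef|cont'
python3 -m crank '[{"jaw":0,"x":0,"y":0,"z":-2,"ax":0,"ay":0,"az":0},{"jaw":0,"x":0,"y":0,"z":0,"ax":0,"ay":0,"az":0}]' | egrep 'eef|cont'
python3 -m crank '[{"jaw":0,"x":0,"y":0,"z":-2,"ax":0,"ay":0,"az":0},{"jaw":0,"x":0,"y":0,"z":0,"ax":0,"ay":0,"az":0}]' | egrep 'eef|cont|wid|t:'
```

```text
eef_pos: [0.5833, 0.1896, 0.22]
contact_force: [5.1, 3.1, -8.9]
eef_pos: [0.5833, 0.1896, 0.2221]
contact_force: [4.5, 2.4, -8.0]
eef_pos: [0.5833, 0.1896, 0.2241]
contact_force: [5.8, 2.0, -6.0]
eef_pos: [0.5833, 0.1896, 0.2261]
contact_force: [5.2, 2.8, -6.8]
t: 6.4
eef_pos: [0.5833, 0.1896, 0.2281]
tool_rot: [-0.0, 0.627, 0.779, -0.0]
contact_force: [5.3, 2.6, -6.6]
gripper_width: 0.238
```

```bash
python3 -m crank '[{"jaw":0,"x":0,"y":0,"z":-1,"ax":0,"ay":0,"az":0}]' | egrep 'eef|cont'
python3 -m crank '[{"jaw":0,"x":0,"y":0,"z":-1,"ax":0,"ay":0,"az":0}]' | egrep 'eef|cont'
python3 -m crank '[{"jaw":0,"x":0,"y":0,"z":-1,"ax":0,"ay":0,"az":0}]' | egrep 'eef|cont'
python3 -m crank '[{"jaw":0,"x":0,"y":0,"z":-1,"ax":0,"ay":0,"az":0}]' | egrep 'eef|cont'
python3 -m crank '[{"jaw":0,"x":0,"y":0,"z":-1,"ax":0,"ay":0,"az":0}]' | egrep 'eef|cont'
python3 -m crank '[{"jaw":0,"x":0,"y":0,"z":-1,"ax":0,"ay":0,"az":0}]' | egrep 'eef|cont'
python3 -m crank '[{"jaw":0,"x":0,"y":0,"z":-1,"ax":0,"ay":0,"az":0}]' | egrep 'eef|cont'
python3 -m crank '[{"jaw":0,"x":0,"y":0,"z":-1,"ax":0,"ay":0,"az":0}]' | egrep 'eef|cont'
```

```text
eef_pos: [0.5833, 0.1896, 0.2289]
contact_force: [6.3, 3.5, -8.5]
eef_pos: [0.5833, 0.1896, 0.2299]
contact_force: [5.6, 3.3, -8.2]
eef_pos: [0.5833, 0.1896, 0.2309]
contact_force: [6.4, 2.2, -8.7]
eef_pos: [0.5833, 0.1896, 0.2319]
contact_force: [5.9, 3.6, -9.2]
eef_pos: [0.5833, 0.1896, 0.2329]
contact_force: [5.8, 2.8, -8.1]
eef_pos: [0.5833, 0.1896, 0.2338]
contact_force: [6.3, 2.0, -8.1]
eef_pos: [0.5833, 0.1896, 0.2348]
contact_force: [6.0, 2.9, -8.6]
eef_pos: [0.5833, 0.1896, 0.2358]
contact_force: [6.4, 3.3, -7.6]
```

```bash
python3 -m crank '[{"jaw":0,"x":0,"y":0,"z":-1,"ax":0,"ay":0,"az":0}]' | egrep 'eef|cont'
python3 -m crank '[{"jaw":0,"x":0,"y":0,"z":-1,"ax":0,"ay":0,"az":0}]' | egrep 'eef|cont'
python3 -m crank '[{"jaw":0,"x":0,"y":0,"z":-1,"ax":0,"ay":0,"az":0}]' | egrep 'eef|cont'
python3 -m crank '[{"jaw":0,"x":0,"y":0,"z":-1,"ax":0,"ay":0,"az":0}]' | egrep 'eef|cont'
python3 -m crank '[{"jaw":0,"x":0,"y":0,"z":-1,"ax":0,"ay":0,"az":0}]' | egrep 'eef|cont'
python3 -m crank '[{"jaw":0,"x":0,"y":0,"z":-1,"ax":0,"ay":0,"az":0}]' | egrep 'eef|cont'
python3 -m crank '[{"jaw":0,"x":0,"y":0,"z":-1,"ax":0,"ay":0,"az":0}]' | egrep 'eef|cont'
python3 -m crank '[{"jaw":0,"x":0,"y":0,"z":-1,"ax":0,"ay":0,"az":0}]' | egrep 'eef|cont'
python3 -m crank '[{"jaw":0,"x":0,"y":0,"z":-1,"ax":0,"ay":0,"az":0}]' | egrep 'eef|cont'
python3 -m crank '[{"jaw":0,"x":0,"y":0,"z":-1,"ax":0,"ay":0,"az":0}]' | egrep 'eef|cont'
```

```text
eef_pos: [0.5833, 0.1896, 0.2369]
contact_force: [5.6, 2.8, -8.1]
eef_pos: [0.5833, 0.1896, 0.2379]
contact_force: [5.3, 3.1, -8.8]
eef_pos: [0.5833, 0.1896, 0.2388]
contact_force: [5.0, 3.3, -8.4]
eef_pos: [0.5833, 0.1896, 0.2398]
contact_force: [5.7, 2.6, -8.3]
eef_pos: [0.5833, 0.1896, 0.2407]
contact_force: [6.6, 4.3, -11.2]
eef_pos: [0.5833, 0.1896, 0.2415]
contact_force: [7.5, 3.6, -10.8]
eef_pos: [0.5832, 0.1896, 0.2424]
contact_force: [6.9, 4.0, -11.2]
eef_pos: [0.5833, 0.1896, 0.2434]
contact_force: [7.1, 2.6, -12.2]
eef_pos: [0.5832, 0.1896, 0.2444]
contact_force: [6.7, 3.8, -11.8]
eef_pos: [0.5832, 0.1896, 0.2453]
contact_force: [7.6, 4.2, -11.0]
```

The ramp starts at about z 0.240, so the click should come near 0.254.

```bash
python3 -m crank '[{"jaw":0,"x":0,"y":0,"z":-1,"ax":0,"ay":0,"az":0}]' | egrep 'eef|cont'
python3 -m crank '[{"jaw":0,"x":0,"y":0,"z":-1,"ax":0,"ay":0,"az":0}]' | egrep 'eef|cont'
python3 -m crank '[{"jaw":0,"x":0,"y":0,"z":-1,"ax":0,"ay":0,"az":0}]' | egrep 'eef|cont'
python3 -m crank '[{"jaw":0,"x":0,"y":0,"z":-1,"ax":0,"ay":0,"az":0}]' | egrep 'eef|cont'
python3 -m crank '[{"jaw":0,"x":0,"y":0,"z":-1,"ax":0,"ay":0,"az":0}]' | egrep 'eef|cont'
python3 -m crank '[{"jaw":0,"x":0,"y":0,"z":-1,"ax":0,"ay":0,"az":0}]' | egrep 'eef|cont'
python3 -m crank '[{"jaw":0,"x":0,"y":0,"z":-1,"ax":0,"ay":0,"az":0}]' | egrep 'eef|cont'
python3 -m crank '[{"jaw":0,"x":0,"y":0,"z":-1,"ax":0,"ay":0,"az":0}]' | egrep 'eef|cont'
python3 -m crank '[{"jaw":0,"x":0,"y":0,"z":-1,"ax":0,"ay":0,"az":0}]' | egrep 'eef|cont'
python3 -m crank '[{"jaw":0,"x":0,"y":0,"z":-1,"ax":0,"ay":0,"az":0}]' | egrep 'eef|cont'
python3 -m crank '[{"jaw":0,"x":0,"y":0,"z":-1,"ax":0,"ay":0,"az":0}]' | egrep 'eef|cont'
```

```text
eef_pos: [0.5833, 0.1896, 0.2463]
contact_force: [7.2, 3.7, -11.1]
eef_pos: [0.5832, 0.1896, 0.2473]
contact_force: [6.9, 4.0, -11.0]
eef_pos: [0.5832, 0.1896, 0.2483]
contact_force: [7.4, 4.1, -11.3]
eef_pos: [0.5833, 0.1896, 0.2493]
contact_force: [7.0, 3.9, -10.9]
eef_pos: [0.5833, 0.1896, 0.2503]
contact_force: [7.9, 3.1, -10.8]
eef_pos: [0.5833, 0.1896, 0.2512]
contact_force: [7.4, 3.4, -12.2]
eef_pos: [0.5833, 0.1896, 0.2522]
contact_force: [7.3, 3.5, -11.6]
eef_pos: [0.5833, 0.1896, 0.2532]
contact_force: [7.5, 3.1, -12.5]
eef_pos: [0.5833, 0.1896, 0.2542]
contact_force: [7.7, 3.9, -10.0]
eef_pos: [0.5833, 0.1896, 0.2554]
contact_force: [7.3, 2.9, -9.5]
eef_pos: [0.5833, 0.1896, 0.2564]
contact_force: [6.1, 2.8, -10.0]
```

```bash
python3 -m crank '[{"jaw":0,"x":0,"y":0,"z":-1,"ax":0,"ay":0,"az":0}]' | egrep 'eef|cont'
python3 -m crank '[{"jaw":0,"x":0,"y":0,"z":-1,"ax":0,"ay":0,"az":0}]' | egrep 'eef|cont'
for i in 1 2 3; do python3 -m crank '[{"jaw":0,"x":0,"y":0,"z":0,"ax":0,"ay":0,"az":0}]' | egrep 'eef|cont'; done
for i in 1 2 3 4; do python3 -m crank '[{"jaw":0,"x":0,"y":0,"z":1,"ax":0,"ay":0,"az":0}]' | egrep 'eef|cont'; done
```

```text
eef_pos: [0.5833, 0.1896, 0.2575]
contact_force: [7.7, 3.4, -10.5]
eef_pos: [0.5833, 0.1896, 0.2585]
contact_force: [5.9, 3.1, -9.8]
eef_pos: [0.5833, 0.1896, 0.2587]
contact_force: [5.8, 3.2, -8.1]
eef_pos: [0.5833, 0.1896, 0.2587]
contact_force: [6.4, 2.8, -8.9]
eef_pos: [0.5833, 0.1896, 0.2587]
contact_force: [5.4, 3.0, -8.5]
eef_pos: [0.5833, 0.1896, 0.2583]
contact_force: [4.2, 2.1, -2.4]
eef_pos: [0.5833, 0.1896, 0.2577]
contact_force: [4.1, 1.8, -4.5]
eef_pos: [0.5833, 0.1896, 0.2569]
contact_force: [3.3, 1.9, -3.2]
eef_pos: [0.5833, 0.1896, 0.256]
contact_force: [3.2, 0.6, -3.3]
```

The click came at about 0.254. The carriage now rides down on friction at about 3.3 N; I'll keep easing until the weight leaves the hand.

```bash
for i in 1 2 3 4 5 6 7 8; do python3 -m crank '[{"jaw":0,"x":0,"y":0,"z":1,"ax":0,"ay":0,"az":0}]' | egrep 'eef|cont'; done
```

```text
eef_pos: [0.5833, 0.1896, 0.2551]
contact_force: [3.2, 1.5, -3.7]
eef_pos: [0.5833, 0.1896, 0.254]
contact_force: [3.9, 1.2, -4.8]
eef_pos: [0.5833, 0.1896, 0.2528]
contact_force: [4.1, 2.3, -6.4]
eef_pos: [0.5833, 0.1896, 0.2519]
contact_force: [4.1, 3.0, -5.5]
eef_pos: [0.5833, 0.1896, 0.251]
contact_force: [4.0, 2.6, -6.8]
eef_pos: [0.5833, 0.1896, 0.2501]
contact_force: [3.1, 2.1, -6.5]
eef_pos: [0.5833, 0.1896, 0.2491]
contact_force: [2.8, 1.5, -7.1]
eef_pos: [0.5833, 0.1896, 0.2482]
contact_force: [3.1, 2.3, -7.1]
```

The downward force grew below 0.254, so that was the ramp giving way to the crest and the pawl had not snapped in. The click must lie between 0.259 and 0.264, so I'll go up again and watch for the force falling to about 8.4.

```bash
for i in 1 2 3 4 5; do python3 -m crank '[{"jaw":0,"x":0,"y":0,"z":-2,"ax":0,"ay":0,"az":0}]' | egrep 'eef|cont'; done
for i in 1 2 3; do python3 -m crank '[{"jaw":0,"x":0,"y":0,"z":-1,"ax":0,"ay":0,"az":0}]' | egrep 'eef|cont'; done
```

```text
eef_pos: [0.5833, 0.1896, 0.2495]
contact_force: [4.1, 2.8, -12.0]
eef_pos: [0.5833, 0.1896, 0.2515]
contact_force: [5.8, 2.8, -11.9]
eef_pos: [0.5833, 0.1896, 0.2535]
contact_force: [4.0, 2.8, -11.6]
eef_pos: [0.5833, 0.1896, 0.2556]
contact_force: [4.6, 2.8, -10.2]
eef_pos: [0.5833, 0.1896, 0.2578]
contact_force: [4.2, 2.8, -10.2]
eef_pos: [0.5833, 0.1896, 0.2591]
contact_force: [3.4, 1.2, -9.0]
eef_pos: [0.5833, 0.1896, 0.2604]
contact_force: [2.1, 1.9, -8.2]
eef_pos: [0.5833, 0.1896, 0.2614]
contact_force: [3.6, 3.1, -7.8]
```

The force fell to about 8 N past 0.259, so the pawl has snapped in. Easing down.

```bash
for i in 1 2 3 4 5 6 7; do python3 -m crank '[{"jaw":0,"x":0,"y":0,"z":1,"ax":0,"ay":0,"az":0}]' | egrep 'eef|cont'; done
```

```text
eef_pos: [0.5833, 0.1896, 0.2606]
contact_force: [1.6, 1.0, -6.9]
eef_pos: [0.5833, 0.1896, 0.2593]
contact_force: [1.7, 1.6, -5.9]
eef_pos: [0.5833, 0.1896, 0.2582]
contact_force: [0.9, 1.2, -6.2]
eef_pos: [0.5833, 0.1896, 0.2578]
contact_force: [-1.8, -0.5, 1.3]
eef_pos: [0.5834, 0.1896, 0.2575]
contact_force: [-4.6, -2.5, 8.1]
eef_pos: [0.5834, 0.1896, 0.2574]
contact_force: [-6.8, -3.8, 12.9]
eef_pos: [0.5834, 0.1896, 0.2572]
contact_force: [-8.0, -4.5, 17.8]
```

It landed at z ≈ 0.258, a height of about 40 mm, and the weight has left the hand. I'll relax the push, open and lift clear.

```bash
python3 -m crank '[{"jaw":0,"x":0,"y":0,"z":-1.5,"ax":0,"ay":0,"az":0},{"jaw":0,"x":0,"y":0,"z":-1.5,"ax":0,"ay":0,"az":0},{"jaw":0,"x":0,"y":0,"z":0,"ax":0,"ay":0,"az":0},{"jaw":0,"x":0,"y":0,"z":0,"ax":0,"ay":0,"az":0}]' 
python3 -m crank '[{"jaw":40,"x":0,"y":0,"z":0,"ax":0,"ay":0,"az":0},{"jaw":100,"x":0,"y":0,"z":0,"ax":0,"ay":0,"az":0},{"jaw":100,"x":0,"y":0,"z":0,"ax":0,"ay":0,"az":0},{"jaw":100,"x":0,"y":0,"z":0,"ax":0,"ay":0,"az":0},{"jaw":100,"x":0,"y":0,"z":0,"ax":0,"ay":0,"az":0},{"jaw":100,"x":0,"y":0,"z":0,"ax":0,"ay":0,"az":0}]'
python3 -m crank '[{"jaw":100,"x":0,"y":0,"z":-40,"ax":0,"ay":0,"az":0},{"jaw":100,"x":0,"y":0,"z":-50,"ax":0,"ay":0,"az":0},{"jaw":100,"x":0,"y":0,"z":-40,"ax":0,"ay":0,"az":0},{"jaw":0,"x":0,"y":-60,"z":0,"ax":0,"ay":0,"az":0},{"jaw":0,"x":0,"y":-60,"z":0,"ax":0,"ay":0,"az":0},{"jaw":0,"x":0,"y":-20,"z":0,"ax":0,"ay":0,"az":0},{"jaw":0,"x":0,"y":0,"z":0,"ax":0,"ay":0,"az":0}]'
python3 - <<'E'
from h import *; import cv2
c=eyes.calibration("top"); p,d=eyes.read_camera("top"); cv2.imwrite("pics/t2.png",cv2.resize(p[170:370,110:350,::-1],None,fx=3,fy=3,interpolation=2))
W=cloud(c,d); W[d==0]=np.nan
for n,(u0,u1,v0,v1) in dict(handle=(118,165,225,255),lever=(245,292,210,235)).items():
    w_=W[v0:v1,u0:u1].reshape(-1,3); w_=w_[(w_[:,2]>.24)&(w_[:,2]<.31)]; print(n,len(w_),np.median(w_,0),w_.min(0),w_.max(0), cv2.minAreaRect(w_[:,:2].astype(np.float32)) if len(w_) else 0)
E
```

```text
t: 14.52
eef_pos: [0.5834, 0.1896, 0.2576]
tool_rot: [0.0, 0.627, 0.779, -0.0]
contact_force: [-4.1, -1.0, 4.9]
gripper_width: 0.235
t: 15.28
eef_pos: [0.5835, 0.1896, 0.2573]
tool_rot: [0.0, 0.627, 0.779, 0.0]
contact_force: [-0.3, 0.6, 0.4]
gripper_width: 1.001
t: 16.15
eef_pos: [0.4458, 0.1594, 0.3879]
tool_rot: [0.001, 0.627, 0.779, -0.0]
contact_force: [0.3, 0.7, 0.4]
gripper_width: 0.144
handle 592 [0.58173634 0.18733967 0.28521919] [0.56074747 0.14329449 0.26998491] [0.60032805 0.22580219 0.29218667] ((0.582102358341217, 0.18379361927509308), (0.0306031946092844, 0.07996520400047302), 9.834303855895996)
lever 308 [ 0.61151474 -0.03403937  0.27730851] [ 0.59762004 -0.07098179  0.26864214] [0.62526746 0.00614108 0.28101635] ((0.6122326850891113, -0.031423091888427734), (0.01437127124518156, 0.07925395667552948), 11.764578819274902)
```

The carriage is holding: the handle top is at 0.285 against 0.2465 parked, and the lever is still open at about 1.56 rad. Next I cross in front to the right side with the jaws shut, leaning the tool 20° away from the column.

```bash
python3 -m crank '[{"jaw":0,"x":-50,"y":0,"z":0,"ax":0,"ay":0,"az":0},{"jaw":0,"x":-50,"y":0,"z":0,"ax":0,"ay":0,"az":0},{"jaw":0,"x":-50,"y":0,"z":0,"ax":0,"ay":0,"az":0},{"jaw":0,"x":-50,"y":0,"z":0,"ax":0,"ay":0,"az":0},{"jaw":0,"x":-50,"y":0,"z":0,"ax":0,"ay":0,"az":0},{"jaw":0,"x":0,"y":0,"z":0,"ax":0,"ay":7,"az":0},{"jaw":0,"x":0,"y":0,"z":0,"ax":0,"ay":7,"az":0},{"jaw":0,"x":0,"y":0,"z":0,"ax":0,"ay":6,"az":0},{"jaw":0,"x":0,"y":0,"z":0,"ax":0,"ay":0,"az":0},{"jaw":0,"x":0,"y":0,"z":0,"ax":0,"ay":0,"az":0}]'
cat > ps.py <<'E'
# plan: consecutive tool-axis shifts (mm) of the point P 19 mm behind TCP; args: "sx,sy,z" stand axes from column, mm
import sys,numpy as np
from scipy.spatial.transform import Rotation as R
from station import readout
o=readout.get_obs(); q=o["tool_rot"]; M=R.from_quat([q[1],q[2],q[3],q[0]]).as_matrix()
a=np.radians(12.5); X=np.array([np.cos(a),np.sin(a),0]);Y=np.array([-np.sin(a),np.cos(a),0]);C=np.array([.605,.089,0])
P=np.array(o["eef_pos"])-.019*M[:,2]; print("P",np.round([1e3*(P-C)@X,1e3*(P-C)@Y,1e3*P[2]],1),"zaxis",M[:,2].round(2),"F",np.round(o["contact_force"],1),"t",o["t"])
for s in sys.argv[1:]:
    x,y,z=np.array(s.split(","),float)/1e3; T=C+x*X+y*Y+np.array([0,0,z]); print(s,(1e3*M.T@(T-P)).round(1)); P=T
E
python3 ps.py " -140,-140,385" " -60,-140,385" " -60,-140,270"
```

```text
t: 17.45
eef_pos: [0.5009, -0.0839, 0.3871]
tool_rot: [-0.135, 0.617, 0.768, 0.108]
contact_force: [0.1, -0.1, 0.7]
gripper_width: -0.002
P [-139.  -152.8  405. ] zaxis [-0.07  0.33 -0.94] F [ 0.1 -0.1  0.7] t 17.45
 -140,-140,385 [ 5.2 -1.  23.2]
 -60,-140,385 [ 0.1 80.   0. ]
 -60,-140,270 [-39.2  -0.  108.1]
```

```bash
python3 -m crank '[{"jaw":0,"x":5,"y":0,"z":23,"ax":0,"ay":0,"az":0},{"jaw":0,"x":0,"y":40,"z":0,"ax":0,"ay":0,"az":0},{"jaw":0,"x":0,"y":39,"z":0,"ax":0,"ay":0,"az":0},{"jaw":0,"x":-13,"y":0,"z":36,"ax":0,"ay":0,"az":0},{"jaw":0,"x":-13,"y":0,"z":36,"ax":0,"ay":0,"az":0},{"jaw":0,"x":-13,"y":0,"z":36,"ax":0,"ay":0,"az":0},{"jaw":0,"x":0,"y":0,"z":0,"ax":0,"ay":0,"az":0},{"jaw":0,"x":0,"y":0,"z":0,"ax":0,"ay":0,"az":0}]'
python3 - <<'E'
import numpy as np
for a in (90,75,60,45,30,15,0):
    t=np.radians(a); print(a,np.round([-20+78*np.cos(t)-18*np.sin(t),-62-78*np.sin(t)-18*np.cos(t)],0))
E
python3 ps.py " -38,-140,270" " -30,-142,270" " -15,-142,270" " 3,-138,270" " 22,-130,270" " 38,-118,270" " 52,-104,270" " 58,-90,270" " 58,-80,270"
python3 - <<'E'
from station import eyes; import cv2
for n in("scene","top"):
    p,_=eyes.read_camera(n); s=p[80:260,220:460] if n=="scene" else p[170:350,110:350]
    cv2.imwrite(f"pics/{n}3.png",cv2.resize(s[...,::-1],None,fx=3,fy=3,interpolation=2))
E
```

```text
t: 18.45
eef_pos: [0.5758, -0.0542, 0.2546]
tool_rot: [-0.134, 0.617, 0.768, 0.109]
contact_force: [1.0, -0.7, 0.3]
gripper_width: 0.001
90 [ -38. -140.]
75 [ -17. -142.]
60 [   3. -139.]
45 [  22. -130.]
30 [  39. -117.]
15 [  51. -100.]
0 [ 58. -80.]
P [ -59.6 -140.   272.4] zaxis [-0.07  0.33 -0.94] F [ 1.  -0.7  0.3] t 18.45
 -38,-140,270 [-0.9 21.5  2.3]
 -30,-142,270 [-1.9  8.  -0.7]
 -15,-142,270 [-0. 15.  0.]
 3,-138,270 [ 3.8 18.   1.4]
 22,-130,270 [ 7.5 19.   2.8]
 38,-118,270 [11.3 16.   4.1]
 52,-104,270 [13.2 14.   4.8]
 58,-90,270 [13.2  6.   4.8]
 58,-80,270 [ 9.4 -0.   3.4]
```

View pics/scene3.png

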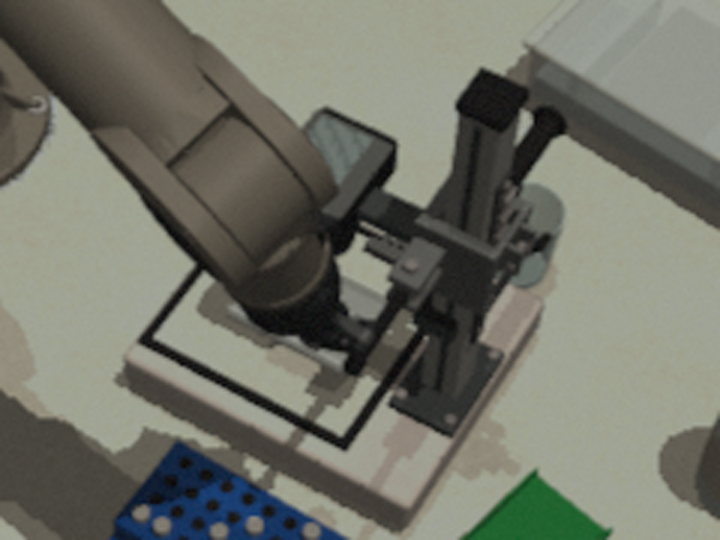

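The fingertip at (350,345) sits beside the lever, on its front side, clear of the column and camera. Sweeping now.

```bash
python3 -m crank '[{"jaw":0,"x":-0.5,"y":10,"z":2,"ax":0,"ay":0,"az":0},{"jaw":0,"x":-0.5,"y":11,"z":0,"ax":0,"ay":0,"az":0},{"jaw":0,"x":-2,"y":8,"z":-0.7,"ax":0,"ay":0,"az":0},{"jaw":0,"x":0,"y":7,"z":0,"ax":0,"ay":0,"az":0},{"jaw":0,"x":0,"y":8,"z":0,"ax":0,"ay":0,"az":0}]' | egrep "eef|cont"
python3 -m crank '[{"jaw":0,"x":2,"y":9,"z":0.7,"ax":0,"ay":0,"az":0},{"jaw":0,"x":2,"y":9,"z":0.7,"ax":0,"ay":0,"az":0},{"jaw":0,"x":3.7,"y":9,"z":1.4,"ax":0,"ay":0,"az":0},{"jaw":0,"x":3.7,"y":10,"z":1.4,"ax":0,"ay":0,"az":0}]' | egrep "eef|cont"
python3 ps.py " 38,-118,270" " 52,-104,270" " 58,-90,270" " 58,-80,270"
```

```text
eef_pos: [0.6183, -0.0476, 0.25]
contact_force: [-3.2, 1.6, 0.4]
eef_pos: [0.6521, -0.0278, 0.25]
contact_force: [-2.3, -1.9, -0.2]
P [  20.7 -130.7  267.9] zaxis [-0.07  0.33 -0.94] F [-2.3 -1.9 -0.2] t 19.675
 38,-118,270 [12.7 17.3  2.4]
 52,-104,270 [13.2 14.   4.8]
 58,-90,270 [13.2  6.   4.8]
 58,-80,270 [ 9.4 -0.   3.4]
```

The lever is moving, at about 3 N. Continuing to the end and feeling for the stop.

```bash
python3 -m crank '[{"jaw":0,"x":5.5,"y":8,"z":2,"ax":0,"ay":0,"az":0},{"jaw":0,"x":5.5,"y":8,"z":2,"ax":0,"ay":0,"az":0},{"jaw":0,"x":6.5,"y":7,"z":2.4,"ax":0,"ay":0,"az":0},{"jaw":0,"x":6.5,"y":7,"z":2.4,"ax":0,"ay":0,"az":0},{"jaw":0,"x":6.5,"y":3,"z":2.4,"ax":0,"ay":0,"az":0},{"jaw":0,"x":6.5,"y":3,"z":2.4,"ax":0,"ay":0,"az":0}]' | egrep "eef|cont"
python3 ps.py
for i in 1 2 3; do python3 -m crank '[{"jaw":0,"x":2.8,"y":0,"z":1,"ax":0,"ay":0,"az":0}]' | egrep "cont"; done; python3 ps.py
```

```text
eef_pos: [0.6757, 0.0192, 0.2496]
contact_force: [-12.8, -2.6, 2.5]
P [ 54.1 -90.  267.5] zaxis [-0.08  0.33 -0.94] F [-12.8  -2.6   2.5] t 20.425
contact_force: [-11.1, -1.6, 2.7]
contact_force: [-9.8, -2.1, 1.5]
contact_force: [-9.0, -2.4, 1.7]
P [ 54.5 -82.  267.6] zaxis [-0.08  0.33 -0.94] F [-9.  -2.4  1.7] t 20.8
```

The force is mostly along −x at about 10 N, so the finger may be catching the shoulder at the lever's thick end. A look from the wrist and scene cameras.

```bash
python3 - <<'E'
from station import eyes; import cv2, numpy as np
p,_=eyes.read_camera("scene"); a=cv2.resize(p[130:250,300:420,::-1],(400,400),interpolation=2)
p,_=eyes.read_camera("wrist"); b=cv2.resize(p[160:480,120:520,::-1],(400,400))
cv2.imwrite("pics/s4.png",np.hstack([a,b]))
E
```

View pics/s4.png

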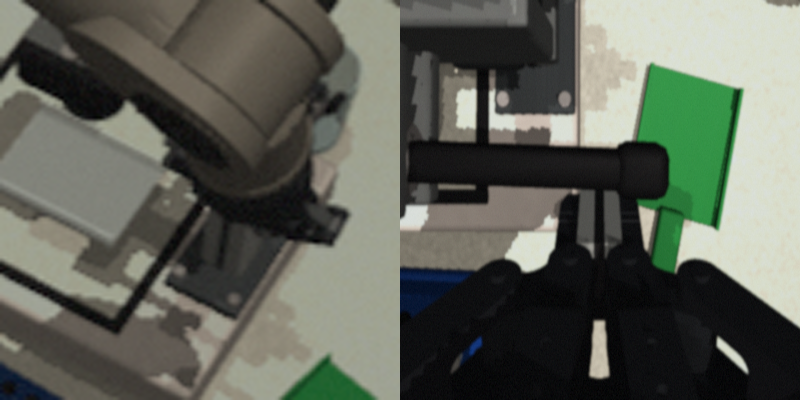

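The right panel shows the lever nearly shut, with the finger's edge wedged against the thick end's shoulder at (625,195). I'll back off 8 mm along the lever and then press to the stop.

```bash
python3 -m crank '[{"jaw":0,"x":-2.8,"y":0,"z":-1,"ax":0,"ay":0,"az":0},{"jaw":0,"x":0,"y":-8,"z":0,"ax":0,"ay":0,"az":0},{"jaw":0,"x":2.8,"y":0,"z":1,"ax":0,"ay":0,"az":0},{"jaw":0,"x":0,"y":0,"z":0,"ax":0,"ay":0,"az":0}]' | egrep "cont"; python3 ps.py
for i in 1 2 3 4 5; do python3 -m crank '[{"jaw":0,"x":1.4,"y":0,"z":0.5,"ax":0,"ay":0,"az":0}]' | egrep "cont"; done; python3 ps.py
```

```text
contact_force: [0.9, -0.8, -0.4]
P [ 48.7 -82.2 268.5] zaxis [-0.07  0.33 -0.94] F [ 0.9 -0.8 -0.4] t 21.4
contact_force: [-0.3, 0.4, -0.7]
contact_force: [-0.2, -2.0, 1.8]
contact_force: [0.9, -2.7, 1.1]
contact_force: [3.0, -5.7, 0.9]
contact_force: [1.6, -8.4, 2.0]
P [ 48.8 -77.9 268.1] zaxis [-0.07  0.33 -0.94] F [ 1.6 -8.4  2. ] t 22.025
```

```bash
for i in 1 2; do python3 -m crank '[{"jaw":0,"x":1.4,"y":0,"z":0.5,"ax":0,"ay":0,"az":0}]' | egrep "cont"; done; python3 ps.py
python3 -m crank '[{"jaw":0,"x":-10,"y":0,"z":-3.6,"ax":0,"ay":0,"az":0},{"jaw":0,"x":-30,"y":0,"z":-11,"ax":0,"ay":0,"az":0},{"jaw":0,"x":-40,"y":0,"z":-15,"ax":0,"ay":0,"az":0},{"jaw":0,"x":0,"y":0,"z":-60,"ax":0,"ay":0,"az":0},{"jaw":0,"x":0,"y":0,"z":-60,"ax":0,"ay":0,"az":0},{"jaw":0,"x":0,"y":-50,"z":0,"ax":0,"ay":0,"az":0},{"jaw":0,"x":0,"y":-50,"z":0,"ax":0,"ay":0,"az":0},{"jaw":0,"x":0,"y":-50,"z":0,"ax":0,"ay":0,"az":0},{"jaw":0,"x":-50,"y":0,"z":-20,"ax":0,"ay":0,"az":0},{"jaw":0,"x":0,"y":0,"z":0,"ax":0,"ay":0,"az":0}]'
python3 - <<'E'
from h import *; import cv2
c=eyes.calibration("top"); p,d=eyes.read_camera("top"); a=cv2.resize(p[150:350,110:370,::-1],None,fx=3,fy=3,interpolation=2)
cv2.imwrite("pics/t5.png",a)
W=cloud(c,d); W[d==0]=np.nan
for n,(u0,u1,v0,v1) in dict(handle=(118,165,225,255),lever=(225,265,180,215)).items():
    w_=W[v0:v1,u0:u1].reshape(-1,3); w_=w_[(w_[:,2]>.255)&(w_[:,2]<.31)]; print(n,len(w_),np.median(w_,0), cv2.minAreaRect(w_[:,:2].astype(np.float32)) if len(w_) else 0)
E
```

```text
contact_force: [2.6, -10.9, 2.3]
contact_force: [3.0, -13.0, 3.1]
P [ 48.8 -77.6 268. ] zaxis [-0.07  0.33 -0.94] F [  3.  -13.    3.1] t 22.275
t: 23.52
eef_pos: [0.5579, -0.1772, 0.3642]
tool_rot: [-0.135, 0.62, 0.765, 0.108]
contact_force: [0.1, -0.3, -0.3]
gripper_width: -0.002
handle 590 [0.58167295 0.18733583 0.28519407] ((0.582467794418335, 0.18375369906425476), (0.030675888061523438, 0.08029409497976303), 10.309850692749023)
lever 221 [0.65508997 0.03552999 0.27700219] ((0.6566886305809021, 0.03632469102740288), (0.061826448887586594, 0.012049000710248947), 10.26523494720459)
```

View pics/t5.png

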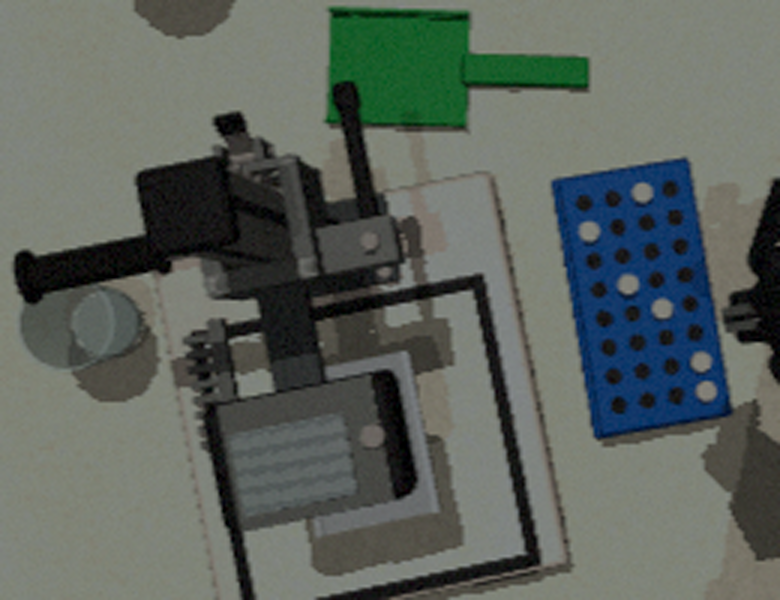

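The lever at (345,95)–(370,210) lies along the stand's x axis, within about 2° of shut. The handle height is unchanged, the loose things are in place and the gripper is well clear on the right. Handing in.

```bash
python3 -c "
from station import ticket; print(ticket.hand_in())"
```

```text
the job is handed in; nothing more can be done
None
```

The carriage hangs on the first notch and the clamp lever is fully shut. I handed the job in at about 23.5 s; hand-in gives no verdict.

- **Lift:** My first attempt eased down too early, while the pawl was still on the first tooth's crest. I felt it riding back down the ramp, so I raised the carriage again until it snapped in, then lowered it. It landed about 40 mm above the parking stop, the weight left the hand, and I let go. The second tooth was never reached.
- **Lever:** The finger caught on the shoulder at the lever's thick end, pushing up to about 13 N along the lever. I backed off 8 mm and pressed until the force rose with almost no further movement (about 13 N), then withdrew.
- **Last checks:**
  - The handle top is still at 0.285 m, against 0.2465 m when parked.
  - The lever measures about 2° from the stand's axis, which is within my measuring error.
  - The comb, blue rack, beaker and scoop look unmoved. The orange rack was outside the last picture, but the arm stayed well clear of it after the start.
  - The force on the tool reads about zero, so the robot touches nothing.

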